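Close a spring-probe test jig on a sensor card and back its screw off a quarter turn

ROBOT

A 6-joint arm with a two-finger parallel gripper is mounted at the origin on the work surface. World frame = base frame: x ahead of the robot, y to its left, z up, the work surface at z = 0. Lengths are in m, angles in rad, forces in N, time in s.
With the tool pointing down it reaches from about 0.35 to 0.95 m from the base axis. Payload 17.4 kg.
Tool frame: the origin (TCP) lies at the very end of the fingers, on their centre line; the grasp point (between the pads) lies behind it (robot.pinch_z is the z of the grasp point in the tool frame, in m); z points along the fingers, y is the line along which they close (so a half turn about z gives the same grasp; the last joint's range is limited). The gripper opens to 93 mm and grips with 3 to 60 N. Pads are 15 mm wide; open, the fingers measure 128 mm over their backs; the gripper's body (75 mm by 188 mm) begins 65 mm behind the grasp point.
Start: joints at [-1.142, 0.116, 1.442, -0, 1.584, -0.038], TCP at [0.304, -0.603, 0.219] pointing down, gripper open.
Joint ranges: [-2.83, 2.83], [-0.83, 2.19], [0.07, 2.5], [-1.14, 4.28], [0.01, 3], [-2.97, 2.97]. Speed limits (rad/s): [1.89, 1.89, 2.22, 3.14, 3.14, 3.14].

INTERFACE

Orientations are given as a unit quaternion [w, x, y, z].
In Python, from bench import robot gives the robot as it stands. The module is installed in compiled form; this text tells all that it offers.
- The arm moves only by the tool drive_tool, never from a script. Its arguments are lists of equal length, an entry for each row: "xyz": the shift along the tool's x, y, z in m, a list of three; "yaw": the turn about the tool's z in degrees. A call has 1 to 10 rows; each row is the pose to reach, as a shift and turn from the pose commanded when the call began, along the tool's axes at that moment; what a row does not reach only later rows make up. A row lasts 1/12 s, in which the tool goes at most 41.7 mm and 7.16 degrees, less where a joint would pass 70% of its speed; a pose out of reach is approached as far as the arm can. A call with a gripper value outside its range is refused whole. "grip" is the opening, from 0 (shut) to 1 (fully open), set as the call begins (left out, the last holds). The fingers move at their own pace and stop on an object; "newtons" is the grip in N (left out, the last holds). Time passes only in rows, so rows that repeat a pose let the fingers close. It gives the time, the measured TCP pose, the force, the opening and the grip force at its end, in the units of the state.
- robot.get_obs(): the state, without advancing time (a new reading comes with each control period).
- robot.grab_frame(name): name is "scene" or "top" or "wrist"; returns the picture (480x640x3 uint8, blue, green, red); there is no depth.
- robot.get_calibration(name): a dict with "fx", "fy", "cx", "cy" (pixels), "dist_coeffs" ([k1, k2, p1, p2, k3] as OpenCV has them; the pictures are not rectified), "extrinsics" (4x4, takes a point from world to camera coordinates). Camera axes: x right, y down, z forward; pixel columns grow to the right and rows downward; lengths in m; the calibration is good to about 2 mm. A picture is of the moment at which its call begins: read the wrist's pose just before it. get_calibration takes no time and is no camera call; for the wrist camera it gives the pose at the moment of the call.
- robot.hand_in(): hands the job in; it is judged then, once.
Trained networks look in the newest picture that a camera, given by its name, has taken for a name from the list of things; names that differ only in an ending like _2 or _b are one class to them, and where a whole thing is asked for, a point or a joint stands for the part that bears it (a point fixed in the world has none). Each returns a list of dicts, best first, with "conf" (0 to 1); they miss things now and then, are a little off and sometimes report something else, mostly with a low value. They report only what shows in the picture. A call takes as long as a camera call. They do not tell look-alikes from the thing itself.
- robot.outline_of(camera, label): "pixels" (480x640 bool, what is visible of it) and "rect" ([left, top, width, height] in pixels, round what is visible of it).
The state is a dict: "clock": time; "joints": joint angles; "qd": joint speeds; "tau": joint torques, N m; "ee_pos": TCP position; "orientation": TCP orientation; "ft_force": force on the tool from outside, world axes, zero at the start; "moment": the same for the moment, N m; "finger_gap": finger opening in m; "gripper_force": force on a finger pad.
Only numpy, scipy, OpenCV 4.12 (cv2) and the standard library are available. Lean on these libraries where they do the work, as an engineer would, in place of code of your own. Each camera call takes 0.05 s, during which the arm holds its last target. There are 200 camera calls.

TASK

Gently push the sensor card fully home in the probe jig, then turn the jig's wing screw clockwise until the probe head bottoms firmly on its stop collars (finger-tight, never forced). Then back the screw off a quarter turn, so that the head floats clear of the collars and only the spring probes press on the card, and let go. Leave the tools and parts lying around the jig where they are.

Things in the scene. Friction and masses are not known exactly. Their poses are not given: they have to be found in the camera images.
- jig: The probe jig, fixed to the bench: white base plate (x -75 to +60 mm, 150 mm wide, top at 16 mm), two steel guide posts, and a white bridge across them over the screw's axis (28 mm along x, 132 mm along y, top at 74 mm, brass nut flange to 78 mm). Origin on the bench, on the wing screw's vertical axis; x points the way the card goes in, z up.
- card_home (a point): Point of the jig where card_mid lies when the card is fully home: 30 mm in front of (-x) the screw's axis, 22.5 mm above the bench. The card lies on an aluminium bed (top at 20 mm, front end at x = -75 mm of the jig) between two guides 31 mm apart; home is against the end stop at x = +40 mm.
- collars: The two dark steel stop collars (22 mm across, 9 mm high) clamped on the guide posts under the head. They do not move, but whoever used the jig last may have set them a millimetre or so higher or lower. Origin half-way between them, on the screw's axis, level with their tops.
- head: The probe head, a steel plate over a white one, 56 x 124 x 14 mm in all, sliding on the posts under the bridge, moved by the screw; eight brass spring probes reach 8.5 mm below it and press on the card (5 N at most) before the head lands on the collars. Origin in the middle of its underside, on the screw's axis. It starts 3.5 to 6 mm above the collars, that is 0.44 to 0.75 of a turn.
- wing (a point): The middle of the wing of the steel wing screw on top of the bridge, on the screw's vertical axis: x runs along the wing, z up. The wing is 48 mm long, 10 mm thick (flat faces: pinch it across these) and 22 mm high, this point 11 mm below its top and 73 mm above the head's underside.
- wing_screw: The screw (origin at the head's underside). Clockwise from above lowers wing and head together, 8 mm a turn. Drag 0.05 N m plus 0.07 per rad/s; it stays where left. On landing the torque climbs by about 0.9 N m per rad: 0.1 to 0.25 N m above the drag is firmly bottomed, over 0.35 is forced. The quarter turn is counted at the wing.
- card_mid (a point): The middle (half-way up) of the amber sensor card that lies partly pushed into the jig, 15 to 28 mm short of home: 140 mm long (its x, along the jig's x), 28 mm wide, 5 mm thick, 35 to 70 g, sliding freely. Its tail juts out of the front of the jig, 20 mm above the bench.
- card_tail (a point): The middle of the card's tail end face, 70 mm behind (-x) card_mid and 3.5 mm higher. A black connector (24 mm wide, 12 long, 9 high) sits on the card flush with its end, so the face to push on is 14 mm high, 20 to 34 mm above the bench. When the card is home this face is 100 mm in front of the screw's axis.
- spare_card: A second, identical sensor card lying flat on the bench beside the jig, connector towards the robot; origin under its middle.
- tape_roll: Ring-shaped roll of amber tape, 60 mm across, 12 mm high, lying on the bench near the front right corner of the jig; origin under its middle.
- tweezers: Steel tweezers, 120 mm long, 9 mm high, lying to the right of the jig; origin under their middle.
- driver: Screwdriver, 160 mm long, black handle, lying on the right; origin under its middle.
- connector_box: Clear compartment box, 90 x 70 x 30 mm, on the left; origin under its middle.
There are look-alikes about, which are no part of the job. What is shaped like the part that bears card_mid but blue or turquoise is not meant.

How it is judged:
On the way, in this order (a step that is already met when the one before it is completed fails the run):
1. the card is pushed fully home (distance between card_mid and card_home below 0.003 m), for 0.2 s.
2. with the card home, the head has bottomed firmly on the collars (contact force between head and collars above 25 N and distance between card_mid and card_home below 0.003 m), for 0.2 s.
At the end, for the whole second after the job is handed in: The card is home (its middle within 3 mm of card_home) and the head stands still a quarter turn of the screw, 2 mm, above the collars (1.1 to 2.9 mm, that is 0.14 to 0.36 of a turn) (z of head in the frame of collars between 0.0011 and 0.0029 m and distance between card_mid and card_home below 0.003 m and linear speed of head below 0.003 m/s); the robot touches nothing.
It fails at once if the screw is forced: the head presses on the collars with over 300 N (contact force between head and collars above 300 N).
It fails at once if the card is rammed: it presses on the jig with over 30 N (contact force between card and jig above 30 N).
It fails at once if one of the listed tools and parts lying around the jig is moved by over 15 mm (distance of any of spare_card, tape_roll, tweezers, driver, connector_box from where it was at the start of the episode above 0.015 m).
It also fails if it takes over 72 s, if anything falls off the work surface, if the arm or the gripper's body presses on something with over 40 N, if the wrist force passes 120 N, or if a joint passes its speed limit or range.

## Working session

There is one attempt and no reset: what is moved stays moved. The work goes in short steps, Python scripts to look and compute and a tool call to move; the robot and the scene stay as the last step left them, time stands still between calls to the robot, and variables do not carry over. Pictures are saved under pics/ and viewed, at most 10 in all, crops included, and the job is handed in when it is done.

Besides the shell and the picture viewer there is one more tool, called after "Request:" by a JSON object that holds its "fn" and its "kwargs", one argument or row to a line. drive_tool: Moves the arm, as the interface text tells. Its arguments: {"type":"object","properties":{"xyz":{"type":"array","items":{"type":"array","items":{"type":"number"}}},"yaw":{"type":"array","items":{"type":"number"}},"grip":{"type":"number"},"newtons":{"type":"number"}},"required":["xyz","yaw"]}

```bash
mkdir -p pics
cat > h.py <<'E'
import numpy as np, cv2
from bench import robot
def cal(n):
    c=robot.get_calibration(n); K=np.array([[c["fx"],0,c["cx"]],[0,c["fy"],c["cy"]],[0,0,1]]); return K,np.array(c["dist_coeffs"],float),np.array(c["extrinsics"])
def toplane(n,uv,z,c=None):
    K,d,T=c or cal(n); p=cv2.undistortPoints(np.array(uv,float).reshape(-1,1,2),K,d).reshape(-1,2)
    r=np.c_[p,np.ones(len(p))]@T[:3,:3]; o=-T[:3,:3].T@T[:3,3]
    return o+r*((z-o[2])/r[:,2])[:,None]
def proj(n,P,c=None):
    K,d,T=c or cal(n); return cv2.projectPoints(np.array(P,float).reshape(-1,3),cv2.Rodrigues(T[:3,:3])[0],T[:3,3],K,d)[0].reshape(-1,2)
E
python3 - <<'E'
from h import *
o=robot.get_obs(); print(o, robot.pinch_z)
for n in("top","scene"):
    f=robot.grab_frame(n); cv2.imwrite(f"pics/{n}0.png",f)
    c=cal(n); print(n,c[0][0,0],-c[2][:3,:3].T@c[2][:3,3])
    for l in("jig","card_mid","spare_card","wing","head","tape_roll","collars"):
        for r in robot.outline_of(n,l)[:3]:
            v,u=np.nonzero(r["pixels"]); print(n,l,round(r["conf"],2),r["rect"],u.mean().round(1),v.mean().round(1))
E
```

```text
{'clock': 0.0, 'joints': array([-1.14180855e+00,  1.16449384e-01,  1.44225975e+00,  2.55416054e-05,
        1.58397812e+00, -3.77997788e-02]), 'qd': array([-0.00029251,  0.00049505,  0.00074679, -0.00027063, -0.00149511,
        0.00216676]), 'tau': array([-1.10923978e-03, -7.21288633e+01, -6.22613454e+01,  7.79158599e-02,
        2.37586023e-02, -4.42865166e-05]), 'ee_pos': array([ 0.30367951, -0.60260668,  0.21793328]), 'orientation': array([-5.39347935e-04,  9.72886901e-01,  2.31280734e-01, -9.38414097e-05]), 'ft_force': array([-0.35615027, -0.50366547,  0.17161199]), 'moment': array([0.04216124, 0.02172453, 0.02311059]), 'gripper_force': 0.0, 'finger_gap': 0.09295740188911641} -0.0188
top 528.7833402585483 [ 0.35842661 -0.00251394  1.18778334]
top jig 0.59 [310.8, 172.6, 67.7, 57.9] 344.3 197.8
top card_mid 0.96 [441.7, 126.2, 11.4, 57.7] 447.1 154.4
top card_mid 0.66 [336.9, 203.4, 12.6, 40.7] 344.7 225.6
top card_mid 0.56 [364.6, 297.8, 26.2, 63.7] 378.4 328.1
top spare_card 0.88 [281.0, 166.7, 20.2, 63.2] 290.0 196.9
top head 0.88 [318.9, 175.6, 55.8, 28.8] 345.4 193.5
top tape_roll 0.76 [391.1, 224.7, 25.9, 26.0] 404.5 237.3
scene 474.19218472303146 [ 0.87692215 -0.57859205  0.76135883]
scene jig 0.78 [304.4, 248.7, 99.3, 87.9] 356.2 293.5
scene card_mid 0.69 [307.9, 259.0, 34.7, 28.4] 324.6 272.6
scene card_mid 0.63 [191.4, 242.4, 60.3, 29.6] 221.4 254.3
scene card_mid 0.63 [287.4, 395.2, 83.0, 62.8] 329.1 427.0
scene spare_card 0.74 [353.6, 242.8, 67.6, 33.2] 390.1 259.4
scene wing 0.51 [348.8, 257.5, 25.5, 16.9] 359.1 263.3
scene head 0.89 [331.9, 254.5, 55.1, 59.4] 360.5 283.7
scene tape_roll 0.82 [260.6, 306.3, 33.3, 28.3] 275.9 319.5
scene tape_roll 0.2 [349.0, 257.0, 23.6, 17.0] 359.4 263.7
```

View pics/top0.png

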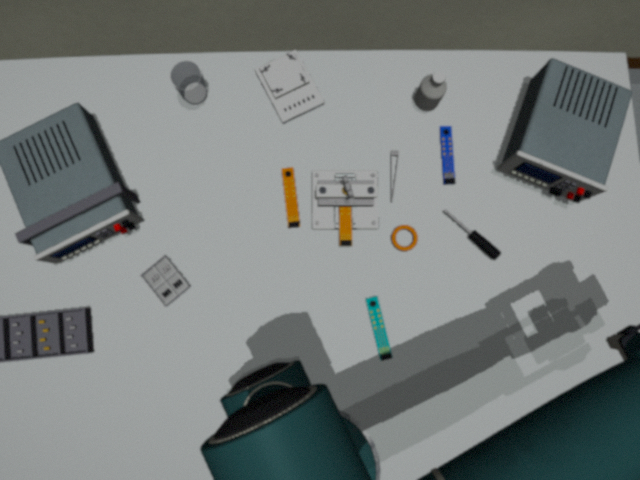

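View pics/scene0.png

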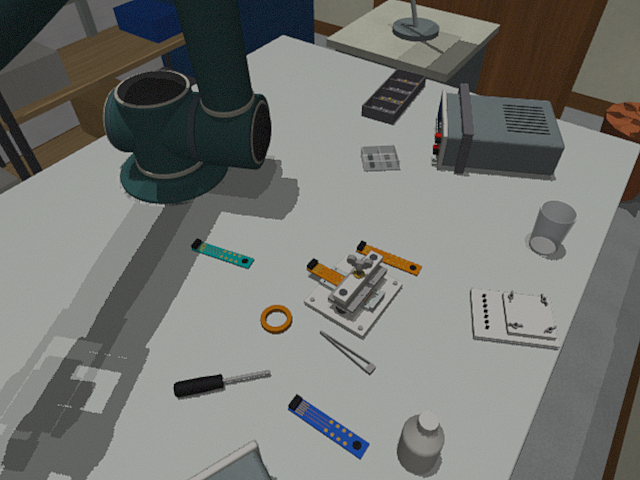

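The top picture shows these candidates for the card:
- amber in the jig (345,226): this is the one
- amber spare beside it (290,197)
- blue (447,154)
- turquoise (378,328)

I'll check the choice in a close crop and get the jig's pose.

Run:
```python
from h import *
f=cv2.imread("pics/top0.png")
cv2.imwrite("pics/crop0.png",cv2.resize(f[160:260,275:425],None,fx=5,fy=5,interpolation=cv2.INTER_CUBIC))
robot.grab_frame("top")
for l,z in(("card_mid",.034),("head",.07),("jig",.016),("spare_card",.005)):
    for r in robot.outline_of("top",l)[:3]:
        c=cv2.minAreaRect(np.argwhere(r["pixels"])[:,::-1].astype(np.float32)); q=cv2.boxPoints(c)
        print(l,r["conf"],np.round(c[0],1),np.round(c[1],1),c[2],toplane("top",[c[0]],z).round(4),toplane("top",q,z)[:,:2].round(4).tolist())
```

```text
card_mid 0.96 [345.  225.5] [39. 12.] 90.0 [[ 0.5351 -0.0786  0.034 ]] [[0.5791, -0.0663], [0.5787, -0.093], [0.4915, -0.0907], [0.4919, -0.0643]]
card_mid 0.73 [447.4 155. ] [58.8 14.2] 86.26860046386719 [[ 0.6935 -0.3157  0.034 ]] [[0.7621, -0.2989], [0.7641, -0.3318], [0.6261, -0.3324], [0.6243, -0.3]]
card_mid 0.61 [378.3 328.3] [63.8 13.1] 75.0685806274414 [[ 0.3094 -0.1452  0.034 ]] [[0.3727, -0.1155], [0.3795, -0.1432], [0.2467, -0.1748], [0.2402, -0.1473]]
head 0.86 [345. 191.] [28. 56.] 90.0 [[ 0.605  -0.0781  0.07  ]] [[0.6369, -0.0181], [0.6352, -0.1398], [0.5733, -0.1377], [0.5751, -0.0171]]
jig 0.61 [344.5 199. ] [60. 65.] 90.0 [[ 0.5984 -0.0802  0.016 ]] [[0.6692, -0.0078], [0.6672, -0.1562], [0.5287, -0.1515], [0.5311, -0.0056]]
jig 0.22 [345. 191.] [30. 56.] 90.0 [[ 0.6169 -0.0818  0.016 ]] [[0.6527, -0.0189], [0.6509, -0.1465], [0.5814, -0.1442], [0.5833, -0.0177]]
spare_card 0.94 [289.6 197.7] [61.2 13.8] 83.6598129272461 [[0.6056 0.0443 0.005 ]] [[0.6755, 0.0672], [0.6786, 0.0356], [0.5369, 0.0218], [0.5339, 0.0529]]
spare_card 0.59 [345. 225.] [40. 12.] 90.0 [[ 0.5406 -0.0805  0.005 ]] [[0.5869, -0.068], [0.5865, -0.0954], [0.4948, -0.0929], [0.4953, -0.0659]]
spare_card 0.55 [345. 191.] [30. 56.] 90.0 [[ 0.6193 -0.0825  0.005 ]] [[0.6554, -0.0191], [0.6536, -0.1479], [0.5835, -0.1455], [0.5854, -0.0179]]
```

View pics/crop0.png

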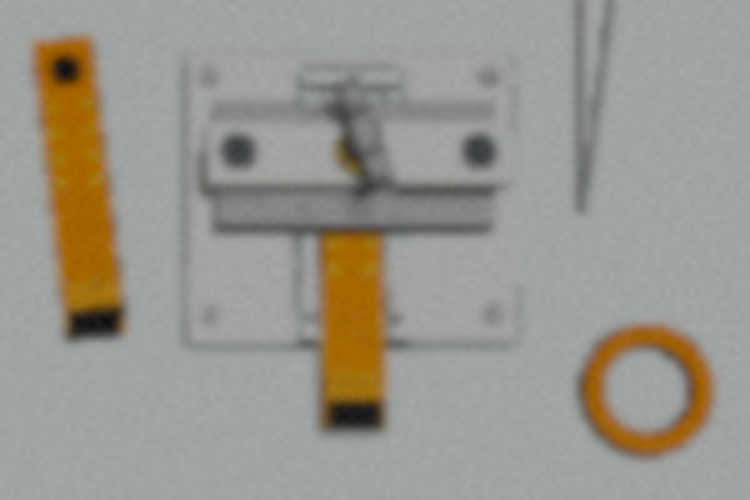

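The crop shows the amber card with its black connector at the jig's front (352,415), posts at (238,150) and (480,152), and the wing running from about (345,95) to (378,185). The choice is confirmed. Next I'll work out the rough poses and bring the wrist camera over the jig.

Run:
```python
from h import *
g=lambda a:np.array(a)/5+[275-.4,160-.4]
print("base",toplane("top",g([(185,52),(185,345),(517,345),(517,55)]),.016).round(4))
print("posts",toplane("top",g([(238,150),(480,152)]),.075).round(4))
print("wing",toplane("top",g([(345,92),(378,185)]),.1).round(4))
print("tail",toplane("top",g([(325,428),(382,428)]),.03).round(4))
o=robot.get_obs(); K,d,T=cal("wrist"); from scipy.spatial.transform import Rotation as R
Rt=R.from_quat(np.roll(o["orientation"],-1)).as_matrix(); print(Rt.round(3))
cp=-T[:3,:3].T@T[:3,3]; print("cam in tool",(Rt.T@(cp-o["ee_pos"])).round(4),"\n",(Rt.T@T[:3,:3].T).round(3),K[0,0])
for P in([.5,-.08,.22],[.52,-.08,.35]): print((Rt.T@(np.array(P)-o["ee_pos"])).round(3))
```

```text
base [[ 0.6669 -0.0069  0.016 ]
 [ 0.532  -0.0047  0.016 ]
 [ 0.5296 -0.1538  0.016 ]
 [ 0.6634 -0.1584  0.016 ]]
posts [[ 0.6077 -0.0288  0.075 ]
 [ 0.6053 -0.133   0.075 ]]
wing [[ 0.6264 -0.0738  0.1   ]
 [ 0.5862 -0.0867  0.1   ]]
tail [[ 0.4919 -0.0658  0.03  ]
 [ 0.4915 -0.091   0.03  ]]
[[ 0.893  0.45  -0.   ]
 [ 0.45  -0.893  0.   ]
 [-0.    -0.    -1.   ]]
cam in tool [ 0.0667  0.0009 -0.166 ] 
 [[-0.    -0.97  -0.244]
 [ 1.    -0.001  0.002]
 [-0.002 -0.244  0.97 ]] 399.08964266209955
[ 0.411 -0.379 -0.001]
[ 0.428 -0.37  -0.131]
```

Request:
{"fn": "drive_tool", "kwargs": {
  "xyz": [
    [0.411, -0.379, -0.032],
    [0.411, -0.379, -0.032],
    [0.411, -0.379, -0.032],
    [0.411, -0.379, -0.032],
    [0.411, -0.379, -0.032],
    [0.411, -0.379, -0.032],
    [0.411, -0.379, -0.032],
    [0.411, -0.379, -0.032],
    [0.411, -0.379, -0.032],
    [0.411, -0.379, -0.032]
  ],
  "yaw": [28, 28, 28, 28, 28, 28, 28, 28, 28, 28],
  "grip": 0,
  "newtons": 20
}}

```text
clock: 1.88
ee_pos: [0.4501, -0.2114, 0.2429]
orientation: [0.0, 1.0, -0.011, 0.0]
ft_force: [0.5, 0.1, 0.3]
finger_gap: 0.0307
gripper_force: 0.0
```

Request:
{"fn": "drive_tool", "kwargs": {
  "xyz": [
    [0.02, -0.04, -0.002],
    [0.035, -0.08, -0.004],
    [0.047, -0.12, -0.007],
    [0.047, -0.132, -0.007],
    [0.047, -0.132, -0.007],
    [0.047, -0.132, -0.007]
  ],
  "yaw": [0, 0, 0, 0, 0, 0]
}}

```text
clock: 2.38
ee_pos: [0.4999, -0.0818, 0.2496]
orientation: [0.0, 1.0, -0.01, 0.0]
ft_force: [-0.8, -0.8, -0.6]
finger_gap: 0.0006
gripper_force: 0.0
```

Run:
```python
from h import *
o=robot.get_obs(); print(o["ee_pos"],o["joints"].round(3)); c=cal("wrist"); np.savez("w1.npz",K=c[0],d=c[1],T=c[2])
f=robot.grab_frame("wrist"); cv2.imwrite("pics/wrist1.png",f)
for l in("wing","card_mid","jig"):
    for r in robot.outline_of("wrist",l)[:2]:
        q=cv2.minAreaRect(np.argwhere(r["pixels"])[:,::-1].astype(np.float32)); print(l,round(r["conf"],2),r["rect"],np.round(q[0],1),np.round(q[1],1),round(q[2],1))
# expected jig pts
Rj=cv2.Rodrigues(np.array([0,0,np.deg2rad(-1.2)]))[0]; O=np.array([.606,-.081,0])
for n,p in dict(FL=(-.075,.075,.016),FR=(-.075,-.075,.016),nut=(0,0,.078),bridgeFL=(-.014,.066,.074),bridgeFR=(-.014,-.066,.074),BL=(.014,.066,.074),BR=(.014,-.066,.074)).items(): print(n,proj("wrist",O+Rj@p,c).round(1))
```

```text
[ 0.49989572 -0.08175547  0.24956389] [-0.212 -0.262  1.75  -0.     1.654  1.378]
wing 0.84 [297.6, 41.4, 37.0, 69.8] [314.9  76.7] [68.7 21.5] 67.8
card_mid 0.96 [543.9, 0.0, 33.4, 62.6] [563.1  30.5] [32.9 61.7] 1.3
card_mid 0.71 [300.7, 122.5, 31.1, 89.3] [316.6 165.5] [91.5 29.4] 88.8
jig 0.77 [235.1, 19.2, 167.0, 151.3] [316.  96.] [148. 162.] 90.0
FL [[238.3 169.1]]
FR [[388.9 169.2]]
nut [[312.7  82.2]]
bridgeFL [[232.5 101. ]]
bridgeFR [[393.1 101. ]]
BL [[231.  65.]]
BR [[394.5  65.1]]
```

View pics/wrist1.png

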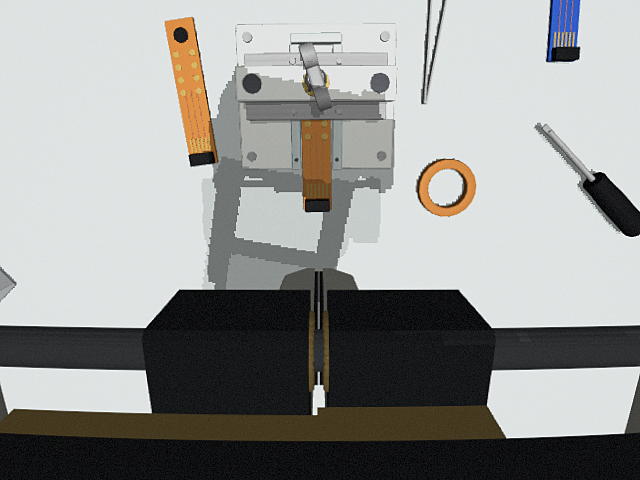

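The wrist picture shows the card tail with its black connector at (317,206), the base front corners at (240,170) and (394,170), the wing at (315,77) and the posts at (252,83) and (380,83).

Run:
```python
from h import *
w=np.load("w1.npz"); c=(w["K"],w["d"],w["T"])
print("tail top edge",toplane("wrist",[(305,211),(330,211)],.02,c).round(4),toplane("wrist",[(305,200),(329,200)],.034,c).round(4))
print("base",toplane("wrist",[(240,170),(394,170),(236,24),(396,24)],.016,c).round(4))
print("posts",toplane("wrist",[(252,83),(380,83)],.075,c).round(4))
print("wing",toplane("wrist",[(306,43),(323,109),(315,76.7)],.112,c).round(4))
```

```text
tail top edge [[ 0.4894 -0.0698  0.02  ]
 [ 0.4889 -0.095   0.02  ]] [[ 0.503  -0.0706  0.034 ]
 [ 0.5025 -0.0938  0.034 ]]
base [[ 0.5316 -0.006   0.016 ]
 [ 0.5285 -0.1595  0.016 ]
 [ 0.6667 -0.0105  0.016 ]
 [ 0.6638 -0.1588  0.016 ]]
posts [[ 0.6069 -0.0317  0.075 ]
 [ 0.6048 -0.1355  0.075 ]]
wing [[ 0.6288 -0.0772  0.112 ]
 [ 0.5832 -0.0884  0.112 ]
 [ 0.6059 -0.0831  0.112 ]]
```

Request:
{"fn": "drive_tool", "kwargs": {
  "xyz": [
    [-0.02, 0, 0.04],
    [-0.043, 0, 0.08],
    [-0.043, 0, 0.12],
    [-0.043, 0, 0.16],
    [-0.043, 0, 0.195],
    [-0.043, 0, 0.215],
    [-0.043, 0, 0.225],
    [-0.043, 0, 0.225]
  ],
  "yaw": [0, 0, 0, 0, 0, 0, 0, 0]
}}

```text
clock: 3.25
ee_pos: [0.4558, -0.0819, 0.0227]
orientation: [-0.0, 1.0, -0.012, -0.001]
ft_force: [0.1, 0.4, -1.0]
finger_gap: 0.0005
gripper_force: 0.0
```

Request:
{"fn": "drive_tool", "kwargs": {
  "xyz": [
    [0.003, 0, 0],
    [0.006, 0, 0],
    [0.009, 0, 0],
    [0.012, 0, 0],
    [0.014, 0, 0],
    [0.016, 0, 0],
    [0.018, 0, 0],
    [0.02, 0, 0],
    [0.022, 0, 0],
    [0.024, 0, 0]
  ],
  "yaw": [0, 0, 0, 0, 0, 0, 0, 0, 0, 0]
}}

```text
clock: 4.08
ee_pos: [0.481, -0.082, 0.0244]
orientation: [0.0, 1.0, -0.011, -0.0]
ft_force: [0.1, -0.5, -0.6]
finger_gap: 0.0007
gripper_force: 0.0
```

Run:
```python
from h import *
o=robot.get_obs(); print(o["ee_pos"],o["ft_force"])
cv2.imwrite("pics/wrist2.png",robot.grab_frame("wrist"))
```

```text
[ 0.48099941 -0.08199091  0.02444422] [ 0.08163801 -0.51063578 -0.62395445]
```

View pics/wrist2.png

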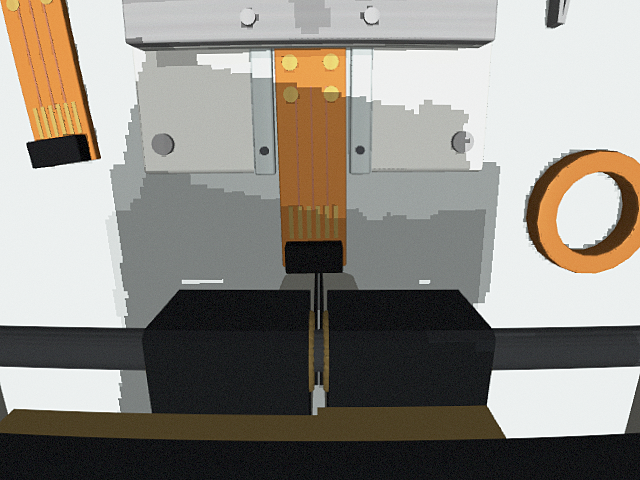

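The picture shows the fingertips right behind the connector (314,258), laterally aligned with the card. I'll keep pushing slowly.

Request:
{"fn": "drive_tool", "kwargs": {
  "xyz": [
    [0.001, 0, 0],
    [0.002, 0, 0],
    [0.003, 0, 0],
    [0.004, 0, 0],
    [0.005, 0, 0],
    [0.006, 0, 0],
    [0.007, 0, 0],
    [0.008, 0, 0],
    [0.009, 0, 0],
    [0.01, 0, 0]
  ],
  "yaw": [0, 0, 0, 0, 0, 0, 0, 0, 0, 0]
}}

```text
clock: 4.97
ee_pos: [0.4909, -0.0822, 0.0245]
orientation: [-0.0, 1.0, -0.011, -0.0]
ft_force: [-0.3, 0.2, 0.4]
finger_gap: 0.0004
gripper_force: 0.1
```

Request:
{"fn": "drive_tool", "kwargs": {
  "xyz": [
    [0.0005, 0, 0],
    [0.001, 0, 0],
    [0.0015, 0, 0],
    [0.002, 0, 0],
    [0.0025, 0, 0],
    [0.003, 0, 0]
  ],
  "yaw": [0, 0, 0, 0, 0, 0]
}}

```text
clock: 5.47
ee_pos: [0.4939, -0.0823, 0.0245]
orientation: [-0.0, 1.0, -0.011, 0.0]
ft_force: [-0.6, -0.6, -1.1]
finger_gap: 0.0002
gripper_force: 0.1
```

Run:
```python
from h import *
o=robot.get_obs(); print(o["ee_pos"],o["ft_force"])
f=robot.grab_frame("wrist"); c=cal("wrist")
for r in robot.outline_of("wrist","card_mid")[:3]: print(r["conf"],r["rect"])
cv2.imwrite("pics/wrist3.png",f)
```

```text
[ 0.49387053 -0.08225729  0.02447001] [-0.61051346 -0.58095638 -1.05385623]
0.85 [280.3, 87.1, 68.8, 189.2]
```

Request:
{"fn": "drive_tool", "kwargs": {
  "xyz": [
    [0.0005, 0, 0],
    [0.001, 0, 0],
    [0.0015, 0, 0],
    [0.002, 0, 0]
  ],
  "yaw": [0, 0, 0, 0]
}}

```text
clock: 5.9
ee_pos: [0.4959, -0.0823, 0.0245]
orientation: [0.0, 1.0, -0.011, -0.0]
ft_force: [-0.5, 0.4, -0.6]
finger_gap: 0.0006
gripper_force: 0.3
```

Request:
{"fn": "drive_tool", "kwargs": {
  "xyz": [
    [0.0004, 0, 0],
    [0.0008, 0, 0],
    [0.0012, 0, 0]
  ],
  "yaw": [0, 0, 0]
}}

```text
clock: 6.15
ee_pos: [0.4969, -0.0823, 0.0244]
orientation: [-0.0, 1.0, -0.011, -0.0]
ft_force: [-5.3, 0.6, 3.8]
finger_gap: 0.0005
gripper_force: 2.9
```

View pics/wrist3.png

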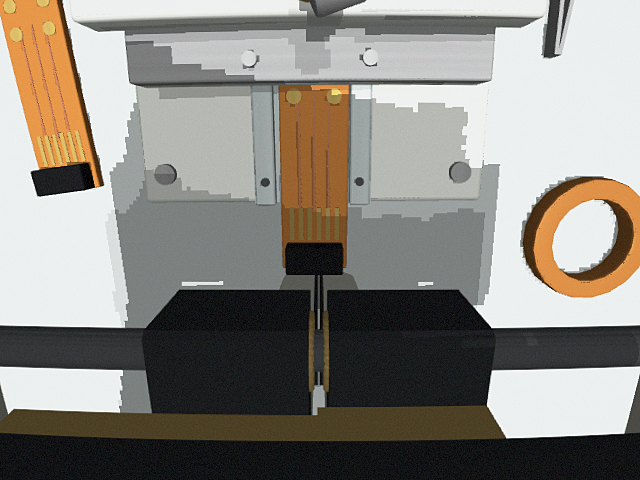

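The force has jumped to 5 N just where the end stop is expected (tail x ≈ 0.506). I'll hold briefly, then retreat.

Request:
{"fn": "drive_tool", "kwargs": {
  "xyz": [
    [0.0002, 0, 0],
    [0.0002, 0, 0],
    [0.0002, 0, 0]
  ],
  "yaw": [0, 0, 0]
}}

```text
clock: 6.4
ee_pos: [0.4969, -0.0824, 0.0245]
orientation: [-0.0, 1.0, -0.011, -0.0]
ft_force: [-5.8, -0.6, 3.7]
finger_gap: 0.0005
gripper_force: 2.6
```

Run:
```python
from h import *
c=cal("wrist"); f=robot.grab_frame("wrist"); cv2.imwrite("pics/wrist4.png",f)
r=robot.outline_of("wrist","card_mid")[0]; print(r["rect"])
o=robot.get_obs();print(o["ee_pos"],o["ft_force"],o["joints"].round(3))
L,t,w,h=r["rect"]; print(toplane("wrist",[(L+w/2,t+h)],.02,c), toplane("wrist",[(L+w/2,t+h)],.025,c))
```

```text
[278.0, 93.9, 72.5, 180.4]
[ 0.496885   -0.08233904  0.02446081] [-5.64518239 -0.31753628  3.81687278] [-0.215 -0.137  2.017 -0.     1.263  1.378]
[[ 0.50130298 -0.08193726  0.02      ]] [[ 0.50314761 -0.0820248   0.025     ]]
```

Request:
{"fn": "drive_tool", "kwargs": {
  "xyz": [
    [0.0002, 0, 0],
    [0.0003, 0, 0],
    [0.0003, 0, 0]
  ],
  "yaw": [0, 0, 0]
}}

```text
clock: 6.75
ee_pos: [0.4969, -0.0824, 0.0245]
orientation: [-0.0, 1.0, -0.011, -0.001]
ft_force: [-7.8, 0.9, 6.1]
finger_gap: 0.0004
gripper_force: 4.1
```

Request:
{"fn": "drive_tool", "kwargs": {
  "xyz": [
    [-0.01, 0, 0],
    [-0.03, 0, 0],
    [-0.04, 0, -0.03],
    [-0.04, 0, -0.07],
    [-0.03, 0, -0.11],
    [-0.01, 0, -0.15],
    [0.03, 0, -0.185],
    [0.07, 0, -0.185],
    [0.1, 0, -0.185],
    [0.109, 0, -0.185]
  ],
  "yaw": [0, 0, -6, -12, -18, -25, -32, -39, -46, -53]
}}

```text
clock: 7.58
ee_pos: [0.6101, -0.0847, 0.2091]
orientation: [0.0, 0.898, 0.439, 0.0]
ft_force: [0.5, 0.8, -0.7]
finger_gap: 0.0004
gripper_force: 0.0
```

Request:
{"fn": "drive_tool", "kwargs": {
  "xyz": [
    [0, 0, 0],
    [0, 0, 0],
    [0, 0, 0],
    [0, 0, 0],
    [0, 0, 0],
    [0, 0, 0],
    [0, 0, 0],
    [0, 0, 0],
    [0, 0, 0],
    [0, 0, 0]
  ],
  "yaw": [-7, -14, -21, -28, -35, -42, -49, -56, -63, -70]
}}

```text
clock: 8.42
ee_pos: [0.6061, -0.0847, 0.2094]
orientation: [0.0, 0.484, 0.875, 0.0]
ft_force: [-0.3, -0.2, -0.2]
finger_gap: 0.0003
gripper_force: 0.0
```

Request:
{"fn": "drive_tool", "kwargs": {
  "xyz": [
    [0, 0, 0],
    [0, 0, 0],
    [0, 0, 0],
    [0, 0, 0],
    [0, 0, 0],
    [0, 0, 0],
    [0, 0, 0],
    [0, 0, 0],
    [0, 0, 0],
    [0, 0, 0]
  ],
  "yaw": [-7, -14, -21, -28, -35, -42, -49, -56, -63, -70],
  "grip": 0.5
}}

```text
clock: 9.25
ee_pos: [0.6061, -0.0847, 0.2094]
orientation: [0.0, -0.105, 0.994, 0.0]
ft_force: [-0.0, 0.7, 0.4]
finger_gap: 0.0468
gripper_force: 0.0
```

Run:
```python
from h import *
o=robot.get_obs(); print(o["clock"],o["ee_pos"],o["orientation"],o["joints"].round(3),o["finger_gap"],o["moment"])
c=cal("wrist"); np.savez("w5.npz",K=c[0],d=c[1],T=c[2]); f=robot.grab_frame("wrist"); cv2.imwrite("pics/wrist5.png",f)
for r in robot.outline_of("wrist","wing")[:2]:
    q=cv2.minAreaRect(np.argwhere(r["pixels"])[:,::-1].astype(np.float32)); print(r["conf"],r["rect"],q); print(toplane("wrist",np.vstack([[q[0]],cv2.boxPoints(q)]),.115,c).round(4))
for r in robot.outline_of("wrist","card_mid")[:1]: print("card",r["rect"])
```

```text
9.25 [ 0.60608941 -0.08474043  0.20944293] [ 1.23724766e-04 -1.05337686e-01  9.94436502e-01  1.27574453e-05] [-0.181 -0.018  1.596  0.     1.564 -1.963] 0.04679922892319791 [ 0.13682082 -0.09739487  0.00849475]
0.59 [312.1, 200.4, 24.5, 68.5] ((323.0, 233.5), (67.0, 22.0), 90.0)
[[ 0.605  -0.0832  0.115 ]
 [ 0.5842 -0.0952  0.115 ]
 [ 0.5811 -0.081   0.115 ]
 [ 0.6267 -0.0708  0.115 ]
 [ 0.6298 -0.0856  0.115 ]]
0.49 [0.4, 0.0, 86.9, 119.6] ((36.80769348144531, 62.4615478515625), (144.77676391601562, 29.676464080810547), 56.3099365234375)
[[ 0.5339 -0.2834  0.115 ]
 [ 0.5086 -0.3207  0.115 ]
 [ 0.4964 -0.3049  0.115 ]
 [ 0.5593 -0.2464  0.115 ]
 [ 0.5729 -0.2619  0.115 ]]
card [45.3, 180.0, 36.3, 120.0]
```

View pics/wrist5.png

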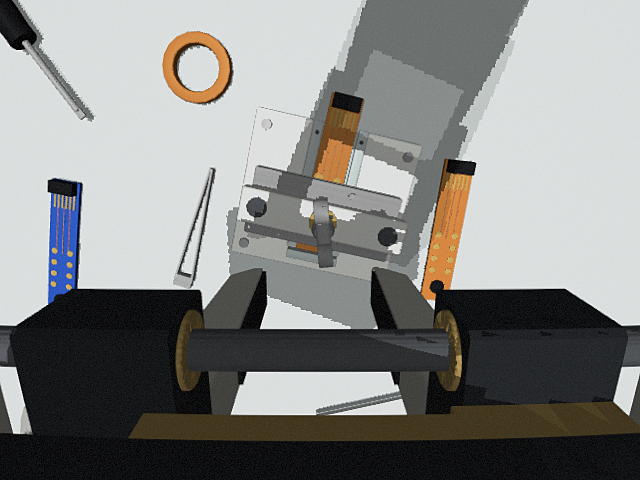

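The picture shows the wing at about (323,233), leaning slightly from (320,200) to (327,265), with the posts at (256,207) and (388,236). I'll refine its angle in an enlarged crop.

Run:
```python
from h import *
f=cv2.imread("pics/wrist5.png"); cv2.imwrite("pics/crop5.png",cv2.resize(f[185:285,250:400],None,fx=5,fy=5,interpolation=cv2.INTER_CUBIC))
r=robot.outline_of("wrist","wing")[0]; p=np.argwhere(r["pixels"])[:,::-1].astype(float); m=p.mean(0); w,V=np.linalg.eigh(np.cov((p-m).T)); print(m,V[:,1],np.sqrt(w))
```

```text
[322.93238095 232.46761905] [0.09988466 0.99499902] [ 4.76504402 18.48368711]
```

View pics/crop5.png

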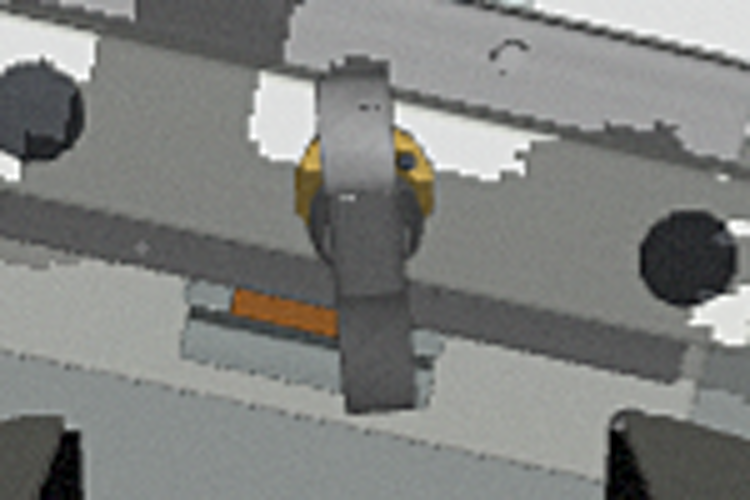

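The crop shows the wing from (355,62) to (380,405), about 4.5° off the tool's x axis and about 1.7 mm towards +y. I'll align, descend and grip.

Request:
{"fn": "drive_tool", "kwargs": {
  "xyz": [
    [0, 0.0017, 0.02],
    [0, 0.0017, 0.055],
    [0, 0.0017, 0.085],
    [0, 0.0017, 0.105],
    [0, 0.0017, 0.115],
    [0, 0.0017, 0.119],
    [0, 0.0017, 0.119],
    [0, 0.0017, 0.119]
  ],
  "yaw": [-4.5, -4.5, -4.5, -4.5, -4.5, -4.5, -4.5, -4.5]
}}

```text
clock: 10.12
ee_pos: [0.6067, -0.0832, 0.0919]
orientation: [0.001, -0.141, 0.99, -0.0]
ft_force: [-0.1, 0.1, -0.0]
finger_gap: 0.0465
gripper_force: 0.0
```

Request:
{"fn": "drive_tool", "kwargs": {
  "xyz": [
    [0, 0, 0],
    [0, 0, 0],
    [0, 0, 0],
    [0, 0, 0],
    [0, 0, 0],
    [0, 0, 0],
    [0, 0, 0],
    [0, 0, 0]
  ],
  "yaw": [0, 0, 0, 0, 0, 0, 0, 0],
  "grip": 0,
  "newtons": 10
}}

```text
clock: 10.78
ee_pos: [0.6059, -0.0819, 0.0906]
orientation: [-0.0, -0.141, 0.99, 0.001]
ft_force: [-4.0, 9.3, 4.1]
finger_gap: 0.01
gripper_force: 10.0
```

```bash
cat > s.py <<'E'
from h import *
o=robot.get_obs(); q=o["orientation"]; print(round(o["clock"],2),"p",o["ee_pos"].round(4),"th",round(np.degrees(2*np.arctan2(q[2],q[1]))%360,2),"F",o["ft_force"].round(1),"M",o["moment"].round(3),"gap",round(o["finger_gap"],4),o["gripper_force"],"j6",o["joints"][5].round(3))
E
python3 s.py
```

```text
10.78 p [ 0.6059 -0.0819  0.0906] th 196.27 F [-4.   9.3  4.1] M [1.726 0.519 0.013] gap 0.01 10.00034938682802 j6 -2.032
```

Request:
{"fn": "drive_tool", "kwargs": {
  "xyz": [
    [0, 0.0007, 0],
    [0, 0.0014, 0],
    [0, 0.0014, 0],
    [0, 0.0014, 0]
  ],
  "yaw": [0, 0, 0, 0],
  "newtons": 30
}}

```text
clock: 11.12
ee_pos: [0.6059, -0.0817, 0.0906]
orientation: [0.0, -0.141, 0.99, 0.0]
ft_force: [-0.6, 1.3, 1.4]
finger_gap: 0.0095
gripper_force: 30.0
```

```bash
python3 s.py
```

```text
11.12 p [ 0.6059 -0.0817  0.0906] th 196.24 F [-0.6  1.3  1.4] M [ 0.435 -0.184 -0.001] gap 0.0095 30.00043708481826 j6 -2.03
```

Request:
{"fn": "drive_tool", "kwargs": {
  "xyz": [
    [0, 0, 0.0001],
    [0, 0, 0.0002],
    [0, 0, 0.0003],
    [0, 0, 0.00045],
    [0, 0, 0.00055],
    [0, 0, 0.00067],
    [0, 0, 0.00067]
  ],
  "yaw": [5, 10, 15, 20, 25, 30, 30]
}}

```text
clock: 11.7
ee_pos: [0.6059, -0.0816, 0.0899]
orientation: [0.0, 0.122, 0.993, 0.0]
ft_force: [0.4, 2.2, 2.3]
finger_gap: 0.0098
gripper_force: 30.0
```

```bash
python3 s.py
```

```text
11.7 p [ 0.6059 -0.0816  0.0899] th 165.99 F [0.4 2.2 2.3] M [ 0.569 -0.214 -0.024] gap 0.0098 30.00182498130016 j6 -1.502
```

Request:
{"fn": "drive_tool", "kwargs": {
  "xyz": [
    [0, 0, 0.00013],
    [0, 0, 0.00027],
    [0, 0, 0.0004],
    [0, 0, 0.00053],
    [0, 0, 0.00067],
    [0, 0, 0.0008],
    [0, 0, 0.00093],
    [0, 0, 0.00107],
    [0, 0, 0.0012],
    [0, 0, 0.00133]
  ],
  "yaw": [6, 12, 18, 24, 30, 36, 42, 48, 54, 60]
}}

```text
clock: 12.53
ee_pos: [0.606, -0.0815, 0.0886]
orientation: [0.0, 0.601, 0.799, 0.0]
ft_force: [1.5, 4.1, 2.7]
finger_gap: 0.0097
gripper_force: 30.0
```

```bash
python3 s.py
```

```text
12.53 p [ 0.606  -0.0815  0.0886] th 106.15 F [1.5 4.1 2.7] M [ 0.637 -0.387  0.181] gap 0.0097 29.996922409627587 j6 -0.458
```

Request:
{"fn": "drive_tool", "kwargs": {
  "xyz": [
    [0, 0, 0.00013],
    [0, 0, 0.00027],
    [0, 0, 0.0004],
    [0, 0, 0.00053],
    [0, 0, 0.00067],
    [0, 0, 0.0008],
    [0, 0, 0.00093],
    [0, 0, 0.00107],
    [0, 0, 0.00111],
    [0, 0, 0.00111]
  ],
  "yaw": [6, 12, 18, 24, 30, 36, 42, 48, 50, 50]
}}

```text
clock: 13.37
ee_pos: [0.6061, -0.0815, 0.0874]
orientation: [0.0, 0.882, 0.472, 0.0]
ft_force: [4.6, 3.7, 0.8]
finger_gap: 0.0099
gripper_force: 30.0
```

```bash
python3 s.py
```

```text
13.37 p [ 0.6061 -0.0815  0.0874] th 56.31 F [4.6 3.7 0.8] M [ 0.638 -0.74  -0.157] gap 0.0099 30.00133966561407 j6 0.412
```

Request:
{"fn": "drive_tool", "kwargs": {
  "xyz": [
    [0, 0, 5e-05],
    [0, 0, 0.0001],
    [0, 0, 0.00015],
    [0, 0, 0.0002],
    [0, 0, 0.00024],
    [0, 0, 0.00024]
  ],
  "yaw": [2.5, 5, 7.5, 10, 11, 11]
}}

```text
clock: 13.87
ee_pos: [0.6061, -0.0815, 0.0872]
orientation: [0.0, 0.922, 0.386, 0.0]
ft_force: [5.1, 4.2, 0.4]
finger_gap: 0.0098
gripper_force: 30.0
```

```bash
python3 s.py
```

```text
13.87 p [ 0.6061 -0.0815  0.0872] th 45.42 F [5.1 4.2 0.4] M [ 0.657 -0.701 -0.024] gap 0.0098 30.000565209193155 j6 0.602
```

Request:
{"fn": "drive_tool", "kwargs": {
  "xyz": [
    [0.0006, 0, 5e-05],
    [0.0006, 0, 0.0001],
    [0.0006, 0, 0.00015],
    [0.0006, 0, 0.0002],
    [0.0006, 0, 0.00024],
    [0.0006, 0, 0.00024]
  ],
  "yaw": [2.5, 5, 7.5, 10, 11, 11]
}}

```text
clock: 14.37
ee_pos: [0.6062, -0.0815, 0.087]
orientation: [0.0, 0.955, 0.295, 0.0]
ft_force: [1.7, -1.0, 2.2]
finger_gap: 0.0097
gripper_force: 30.0
```

```bash
python3 s.py
```

```text
14.37 p [ 0.6062 -0.0815  0.087 ] th 34.37 F [ 1.7 -1.   2.2] M [-0.03  -0.183 -0.013] gap 0.0097 30.00090085377451 j6 0.796
```

Request:
{"fn": "drive_tool", "kwargs": {
  "xyz": [
    [0, 0, 5e-05],
    [0, 0, 0.0001],
    [0, 0, 0.00015],
    [0, 0, 0.0002],
    [0, 0, 0.00024],
    [0, 0, 0.00024]
  ],
  "yaw": [2.5, 5, 7.5, 10, 11, 11]
}}

```text
clock: 14.87
ee_pos: [0.6063, -0.0815, 0.0867]
orientation: [0.0, 0.979, 0.202, 0.0]
ft_force: [2.0, -1.5, 2.9]
finger_gap: 0.0095
gripper_force: 30.0
```

```bash
python3 s.py
```

```text
14.87 p [ 0.6063 -0.0815  0.0867] th 23.34 F [ 2.  -1.5  2.9] M [-0.16  -0.213 -0.005] gap 0.0095 30.00093918875791 j6 0.988
```

Request:
{"fn": "drive_tool", "kwargs": {
  "xyz": [
    [0, 0, 5e-05],
    [0, 0, 0.0001],
    [0, 0, 0.00015],
    [0, 0, 0.0002],
    [0, 0, 0.00024],
    [0, 0, 0.00024]
  ],
  "yaw": [2.5, 5, 7.5, 10, 11, 11]
}}

```text
clock: 15.37
ee_pos: [0.6063, -0.0815, 0.0865]
orientation: [0.0, 0.994, 0.107, 0.0]
ft_force: [1.4, -2.3, 2.3]
finger_gap: 0.0099
gripper_force: 30.0
```

```bash
python3 s.py
```

```text
15.37 p [ 0.6063 -0.0815  0.0865] th 12.32 F [ 1.4 -2.3  2.3] M [-0.393 -0.262  0.034] gap 0.0099 30.00109856016934 j6 1.181
```

Request:
{"fn": "drive_tool", "kwargs": {
  "xyz": [
    [0, 0, 5e-05],
    [0, 0, 0.0001],
    [0, 0, 0.00015],
    [0, 0, 0.0002],
    [0, 0, 0.0002]
  ],
  "yaw": [2.5, 5, 7.5, 9, 9]
}}

```text
clock: 15.78
ee_pos: [0.6062, -0.0815, 0.0863]
orientation: [0.0, 1.0, 0.029, 0.0]
ft_force: [1.9, -3.0, 2.3]
finger_gap: 0.0097
gripper_force: 30.0
```

```bash
python3 s.py
```

```text
15.78 p [ 0.6062 -0.0815  0.0863] th 3.3 F [ 1.9 -3.   2.3] M [-0.54  -0.265 -0.07 ] gap 0.0097 30.001319273142144 j6 1.338
```

Request:
{"fn": "drive_tool", "kwargs": {
  "xyz": [
    [0, 0, 5e-05],
    [0, 0, 0.0001],
    [0, 0, 0.00015],
    [0, 0, 0.0002],
    [0, 0, 0.00022],
    [0, 0, 0.00022]
  ],
  "yaw": [2.5, 5, 7.5, 9, 10, 10]
}}

```text
clock: 16.28
ee_pos: [0.6063, -0.0815, 0.0861]
orientation: [0.0, 0.998, -0.058, 0.0]
ft_force: [1.3, -4.9, 3.0]
finger_gap: 0.0096
gripper_force: 30.0
```

```bash
python3 s.py
```

```text
16.28 p [ 0.6063 -0.0815  0.0861] th 353.3 F [ 1.3 -4.9  3. ] M [-0.715 -0.236  0.022] gap 0.0096 30.001043276279233 j6 1.513
```

Request:
{"fn": "drive_tool", "kwargs": {
  "xyz": [
    [0, 0.0005, 5e-05],
    [0, 0.0005, 0.0001],
    [0, 0.0005, 0.00015],
    [0, 0.0005, 0.0002],
    [0, 0.0005, 0.00022],
    [0, 0.0005, 0.00022]
  ],
  "yaw": [2.5, 5, 7.5, 9, 10, 10]
}}

```text
clock: 16.78
ee_pos: [0.6063, -0.0817, 0.086]
orientation: [-0.0, 0.989, -0.145, 0.0]
ft_force: [1.6, -1.3, 5.6]
finger_gap: 0.0096
gripper_force: 30.0
```

```bash
python3 s.py
```

```text
16.78 p [ 0.6063 -0.0817  0.086 ] th 343.29 F [ 1.6 -1.3  5.6] M [-0.172 -0.17   0.183] gap 0.0096 30.001332148967776 j6 1.687
```

Request:
{"fn": "drive_tool", "kwargs": {
  "xyz": [
    [0, 0, 0],
    [0, 0, 0]
  ],
  "yaw": [0, 0]
}}

```text
clock: 16.95
ee_pos: [0.6063, -0.0817, 0.086]
orientation: [-0.0, 0.989, -0.145, 0.0]
ft_force: [1.3, -0.0, 4.5]
finger_gap: 0.0094
gripper_force: 30.0
```

```bash
python3 s.py
```

```text
16.95 p [ 0.6063 -0.0817  0.086 ] th 343.35 F [ 1.3 -0.   4.5] M [-0.157 -0.184  0.141] gap 0.0094 30.001105715346057 j6 1.686
```

Request:
{"fn": "drive_tool", "kwargs": {
  "xyz": [
    [0, 0, 2e-05],
    [0, 0, 5e-05],
    [0, 0, 5e-05],
    [0, 0, 5e-05]
  ],
  "yaw": [1.5, 3, 3, 3]
}}

```text
clock: 17.28
ee_pos: [0.6062, -0.0817, 0.0859]
orientation: [-0.0, 0.985, -0.171, 0.0]
ft_force: [1.3, -0.6, 5.5]
finger_gap: 0.01
gripper_force: 30.0
```

```bash
python3 s.py
```

```text
17.28 p [ 0.6062 -0.0817  0.0859] th 340.35 F [ 1.3 -0.6  5.5] M [-0.129 -0.137  0.153] gap 0.01 30.001287536288146 j6 1.738
```

Request:
{"fn": "drive_tool", "kwargs": {
  "xyz": [
    [0, 0, 2e-05],
    [0, 0, 5e-05],
    [0, 0, 5e-05]
  ],
  "yaw": [1.5, 2.5, 2.5]
}}

```text
clock: 17.53
ee_pos: [0.6063, -0.0817, 0.0859]
orientation: [-0.0, 0.981, -0.193, 0.0]
ft_force: [0.9, -1.4, 5.3]
finger_gap: 0.0099
gripper_force: 30.0
```

```bash
python3 s.py
python3 - <<'E'
from h import *
m=[]
for i in range(8): robot.grab_frame("top"); m.append(robot.get_obs()["moment"][2])
print(np.round(m,3),np.mean(m))
E
```

```text
17.53 p [ 0.6063 -0.0817  0.0859] th 337.79 F [ 0.9 -1.4  5.3] M [-0.136 -0.154  0.196] gap 0.0099 30.001183273270726 j6 1.783
[0.205 0.18  0.224 0.257 0.245 0.211 0.262 0.252] 0.22955663140211463
```

Mz averages 0.23 N m, so the head is firmly bottomed. Contact began roughly 12° earlier, so I'll back off 98°.

Request:
{"fn": "drive_tool", "kwargs": {
  "xyz": [
    [0, 0, -0.0001],
    [0, 0, -0.0002],
    [0, 0, -0.00033],
    [0, 0, -0.00045],
    [0, 0, -0.00055],
    [0, 0, -0.00067],
    [0, 0, -0.00078],
    [0, 0, -0.00089],
    [0, 0, -0.001],
    [0, 0, -0.0011]
  ],
  "yaw": [-5, -10, -15, -20, -25, -30, -35, -40, -45, -49]
}}

```text
clock: 18.77
ee_pos: [0.6062, -0.0815, 0.0868]
orientation: [-0.0, 0.972, 0.234, 0.0]
ft_force: [1.7, 0.8, 3.8]
finger_gap: 0.0098
gripper_force: 30.0
```

Request:
{"fn": "drive_tool", "kwargs": {
  "xyz": [
    [0, 0, -0.0001],
    [0, 0, -0.0002],
    [0, 0, -0.00033],
    [0, 0, -0.00045],
    [0, 0, -0.00055],
    [0, 0, -0.00067],
    [0, 0, -0.00078],
    [0, 0, -0.00089],
    [0, 0, -0.00109],
    [0, 0, -0.00109]
  ],
  "yaw": [-5, -10, -15, -20, -25, -30, -35, -40, -49, -49]
}}

```text
clock: 19.6
ee_pos: [0.6061, -0.0814, 0.0879]
orientation: [-0.0, 0.786, 0.618, 0.0]
ft_force: [1.0, 0.8, 4.5]
finger_gap: 0.0097
gripper_force: 30.0
```

```bash
python3 s.py
```

```text
19.6 p [ 0.6061 -0.0814  0.0879] th 76.28 F [1.  0.8 4.5] M [ 0.079 -0.195 -0.047] gap 0.0097 30.000222637318075 j6 0.064
```

Request:
{"fn": "drive_tool", "kwargs": {
  "xyz": [
    [0, 0, 0],
    [0, 0, 0],
    [0, 0, 0],
    [0, 0, 0],
    [0, 0, 0],
    [0, 0, -0.02],
    [0, 0, -0.05],
    [0, 0, -0.085],
    [0, 0, -0.12],
    [0, 0, -0.12]
  ],
  "yaw": [0, 0, 0, 0, 0, 0, 0, 0, 0, 0],
  "grip": 0.5
}}

```text
clock: 20.43
ee_pos: [0.6079, -0.0821, 0.2155]
orientation: [0.003, 0.789, 0.614, 0.003]
ft_force: [1.0, 0.2, 1.2]
finger_gap: 0.0464
gripper_force: 0.0
```

```bash
python3 s.py
python3 - <<'E'
from h import *
f=robot.grab_frame("wrist"); cv2.imwrite("pics/wrist9.png",f)
E
```

```text
20.43 p [ 0.6079 -0.0821  0.2155] th 75.72 F [1.  0.2 1.2] M [-0.022 -0.084 -0.044] gap 0.0464 0.0 j6 0.073
```

View pics/wrist9.png

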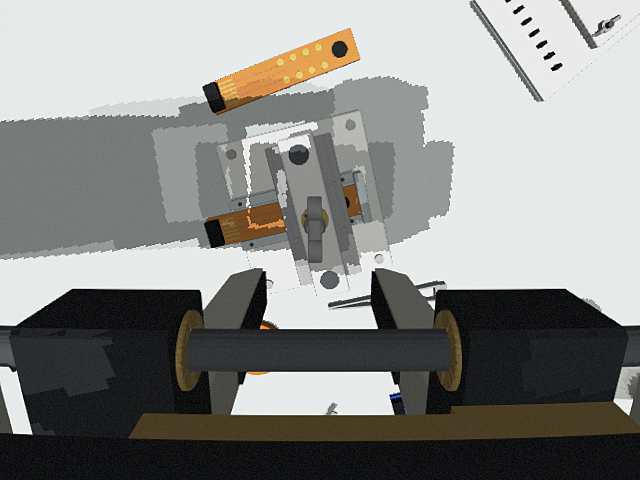

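The wing at (315,230) stayed where I released it, in line with the tool. The card's far end is up against the end stop at (357,198), and the tools and parts in view (spare card, tweezers, tape roll) look undisturbed. I'm handing in.

```bash
python3 -c "
from bench import robot
print(robot.hand_in())"
```

```text
the job is handed in; nothing more can be done
None
```

I handed the job in at about 20 s on the clock; no verdict came back. The card is pushed home, the head was bottomed at about 0.2 N m, and the screw was backed off 98° (about a quarter turn clear of the collars, allowing for the bottoming) and let go.

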